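# Open the safety-capped solvent bottle

## Robot

A 6-joint arm with a two-finger parallel gripper is mounted at the origin on a cart in front of the work surface, level with it; the furniture and walls round the work are solid. World frame = base frame: x ahead of the robot, y to its left, z up, the work surface at z = 0. Lengths are in m, angles in degrees, forces in N, time in s.
With the tool pointing down it reaches from about 0.35 to 0.875 m from the base axis. Payload 4.2 kg.
Tool frame: the origin (TCP) lies on the centre line of the jaws, within the pads' length; the fingertips stand 22 mm ahead of it and the grasp point (between the pads) lies 3 mm ahead of it (r.tcp_to_tips is the distance from the TCP to the fingertips, in m); z points along the fingers, y is the line along which they close (so a half turn about z gives the same grasp; the last joint's range is limited). The gripper opens to 87 mm and grips with 3 to 60 N. Pads are 19 mm wide; open, the fingers measure 117 mm over their backs; the gripper's body (75 mm by 190 mm) begins 51 mm behind the grasp point.
Start: joints at [-61.043, 22.042, 0.453, 0, -68.411, -14.817], TCP at [0.153, -0.606, 0.245] pointing down, gripper open.
Joint ranges: [-179.83, 179.83], [-69.29, 118.12], [-61.27, 80.66], [-181.25, 117.63], [-171.15, -9.14], [-177.46, 177.46]. Speed limits (degrees/s): [159.86, 159.86, 180, 180, 180, 180].

## Interface

Orientations are given as a 3x3 rotation matrix whose columns are the frame's x, y, z axes.
In Python, from station import r gives the robot as it stands.
- The arm moves only by the tool apply_moves, never from a script. Its argument "plan" is a list of rows, each an object with "grip": the opening, from 0 (shut) to 1 (fully open); "offset": the shift along the tool's x, y, z in cm, a list of three; "spin": the turn about the tool's z in rad. A call has 1 to 5 rows; each row is the pose to reach, as a shift and turn from the pose commanded when the call began, along the tool's axes at that moment; what a row does not reach only later rows make up. A row lasts 1/10 s, in which the tool goes at most 50 mm and 8.59 degrees, less where a joint would pass 70% of its speed; a pose out of reach is approached as far as the arm can. A call with a gripper value outside its range is refused whole. The fingers move at their own pace and stop on an object; the grip force is fixed at half the most. Time passes only in rows, so rows that repeat a pose let the fingers close. It gives the time, the measured TCP pose, the force, the opening and the grip force at its end, in the units of the state.
- r.sense(): the state, without advancing time (a new reading comes with each control period).
- r.capture(name): name is "side" or "top" or "wrist"; returns a dict with "img" (420x560x3 uint8, blue, green, red), "depth" (420x560 float32, m along the optical axis (not along the pixel's ray), 0 where there is no reading), "mtx" (3x3 intrinsics, pixels), "dist_coeffs" ([k1, k2, p1, p2, k3] as OpenCV has them; the pictures are not rectified), "R" (3x3) and "t" (3): a world point X has camera coordinates R X + t. Camera axes: x right, y down, z forward; pixel columns grow to the right and rows downward; lengths in m; the calibration is good to about 2 mm. A picture is of the moment at which its call begins.
- r.finish_job(): hands the job in; it is judged then, once.
The state is a dict: "time_s": time; "joints": joint angles; "joint_velocities": joint speeds; "effort": joint torques, N m; "tcp_pos": TCP position; "ee_rot": TCP orientation; "wrist_force": force on the tool from outside, world axes, zero at the start; "moment": the same for the moment, N m; "gripper_width": opening from 0.0 (shut) to 1.0 (fully open); "gripper_force": force on a finger pad.
Only numpy, scipy, OpenCV 4.12 (cv2) and the standard library are available. Lean on these libraries where they do the work, as an engineer would, in place of code of your own. Each camera call takes 0.05 s, during which the arm holds its last target. There are 200 camera calls.

## Task

A roll of masking tape has been parked over the cap of the solvent bottle on the bench: slide it straight up off the bottle and lay it gently flat on the free desk top beside the bottle, without dropping it. Then open the red push-and-turn safety cap (press it right down, twist it anticlockwise until it is free, lift it off) and finish still holding the cap in the gripper, level, directly over the bottle and a good 8 cm above where it sat. Leave the other things on the desk where they are.

Things in the scene. Friction and masses are not known exactly. Their poses are not given: they have to be found in the camera images.
- bottle: Brown round bottle, 74 mm in diameter, fixed upright in a grey holder screwed to the desk (round foot 112 mm across, 7 mm high). Origin on its axis at desk level, z up. Its flat shoulder is 100 mm above the desk; inside the cap a 22 mm neck with two bayonet tabs rises from it. It can neither move nor turn.
- cap_center (a point): Centre of the red ribbed safety cap, 40 mm across, 28 mm high, 0.03 kg, z up. Locked: its centre is 119 mm above the desk, its underside 5 mm above the shoulder, its x axis parallel to the bottle's within 5 degrees. Turning is blocked both ways (some 7 degrees of play) until it is pressed at least 3 mm down; at 5 mm it meets the solid shoulder.
- roll_center (a point): Centre (half-way up) of the straw-yellow masking tape roll: 66 mm outer diameter, hole 48 mm, 36 mm high, about 0.08 kg, rigid, z along its axis. It lies loose on the bottle's shoulder round the cap and stands 3 mm higher than the cap, which cannot be gripped before the roll is off. Lift it 40 mm to clear the cap. Either end may face down.
- seal (a joint): Spring-loaded grey seal under the cap, travel in m: about 0.001 with the cap locked and untouched, about 0.004 when the cap is pressed just far enough to turn, 0.006 with the cap fully down, 0 when the cap is free or off.
- red_case: Bystander: shut red parts case, 67 x 100 x 28 mm (x, y, z), origin at the centre of its underside. To be left alone.
- mug: Bystander: white mug with grey dots, 82 mm wide (x), 117 mm (y) with its handle at -y, 91 mm high, origin at the centre of its underside. To be left alone.
- multimeter: Bystander: grey and yellow multimeter lying on its back, 160 x 83 x 47 mm (x, y, z), origin at the centre of its underside. To be left alone.
- screwdriver: Bystander: dark screwdriver with a yellow band, lying, 22 mm thick (x), 157 mm long (y), origin at the centre of its underside. To be left alone.
- tape_roll: The tape roll again: the centre of its lower face, 18 mm below point roll_center. The desk top is z = 0; on the left, from y = 0.11 m, a teal mat 2 mm thick lies on it, which counts as desk top too.
- cap: The cap again, origin at its underside, 14 mm below its centre. A spring resists the press with 4 N at first, 8 N fully down. Pressed, it turns anticlockwise from above (never clockwise); after about 50 degrees it is free and can be lifted straight up; any turn of 60 to 110 degrees will do, in one grasp. Side play 1.5 mm.
Mind the look-alikes: they are no part of the job. There is more than one size of the tape_roll; the job needs the larger.

How it is judged (in metres and radians):
On the way, in this order (a step that is already met when the one before it is completed fails the run):
1. the tape roll has been slid up off the cap (z of tape_roll in the frame of bottle above 0.135 m), for 0.05 s.
2. the tape roll lies flat on the desk beside the bottle and is let go, the cap still seated (height (world z) of roll_center below 0.024 m and angle between the z axis of roll_center and the z axis of bottle, either way round below 0.1 rad and horizontal distance between roll_center and bottle above 0.08 m and linear speed of tape_roll below 0.03 m/s and contact force between the fingers and tape_roll below 0.1 N and z of cap_center in the frame of bottle below 0.126 m), for 0.2 s.
3. the cap is pressed down on its seat (value of joint seal above 0.0035 m and z of cap_center in the frame of bottle below 0.1175 m), for 0.05 s.
4. the cap is twisted free, still on the neck (angle between the x axis of cap_center and the x axis of bottle, either way round above 0.75 rad and z of cap_center in the frame of bottle below 0.13 m), for 0.05 s.
5. the cap is lifted off the neck by the fingers (z of cap_center in the frame of bottle above 0.16 m and contact force between the fingers and cap above 0.5 N), for 0.2 s.
At the end, for the whole second after the job is handed in: The gripper holds the cap still, clear of all else, its centre at least 50 mm higher than when seated, within 30 mm of the bottle's axis and within 14 degrees of level; the tape roll lies flat (within 6 degrees) and at rest on the desk, at least 80 mm from the bottle's axis (z of cap_center in the frame of bottle above 0.169 m and horizontal distance between cap_center and bottle below 0.03 m and angle between cap_center's own z axis and vertical below 0.25 rad and contact force between the fingers and cap above 0.5 N and contact force between cap and bottle below 0.1 N and contact force between cap and tape_roll below 0.1 N and linear speed of each of cap, tape_roll below 0.03 m/s and height (world z) of roll_center below 0.024 m and angle between the z axis of roll_center and the z axis of bottle, either way round below 0.1 rad and horizontal distance between roll_center and bottle above 0.08 m and value of joint seal below 0.001 m); the arm keeps its last pose, push and grip.
It fails at once if the tape roll is dropped on to the desk (it comes down faster than 0.6 m/s) (height (world z) of roll_center below 0.045 m and linear speed of tape_roll above 0.6 m/s).
It fails at once if the red case is pushed about (moved more than 20 mm) (distance of red_case from where it was at the start of the episode above 0.02 m).
It fails at once if the mug is pushed about (moved more than 20 mm) (distance of mug from where it was at the start of the episode above 0.02 m).
It fails at once if the multimeter is pushed about (moved more than 20 mm) (distance of multimeter from where it was at the start of the episode above 0.02 m).
It fails at once if the screwdriver is pushed about (moved more than 20 mm) (distance of screwdriver from where it was at the start of the episode above 0.02 m).
It also fails if it takes over 54 s, if anything falls off the work surface, if the arm or the gripper's body presses on something with over 40 N, if the wrist force passes 120 N, or if a joint passes its speed limit or range.

## Working session

There is one attempt and no reset: what is moved stays moved. The work goes in short steps, Python scripts to look and compute and a tool call to move; the robot and the scene stay as the last step left them, time stands still between calls to the robot, and variables do not carry over. Pictures are saved under pics/ and viewed, at most 10 in all, crops included, and the job is handed in when it is done.

Besides the shell and the picture viewer there is one more tool, called as name(argument=value, ...) on one line, values as JSON. apply_moves: Moves the arm, as the interface text tells. Its arguments: {"type":"object","properties":{"plan":{"type":"array"}},"required":["plan"]}

```bash
mkdir -p pics; cat > h.py <<'E'
import numpy as np, cv2
from station import r
def world(c,u,v,d=None,z=None):
    p=cv2.undistortPoints(np.array([[[u,v]]],float),c["mtx"],c["dist_coeffs"])[0,0]
    ray=np.array([p[0],p[1],1.]); R=np.array(c["R"]);t=np.array(c["t"])
    o=-R.T@t; w=R.T@ray
    s=d if z is None else (z-o[2])/w[2]
    return o+s*w
def cloud(c):
    h,w=c["depth"].shape
    uv=np.stack(np.meshgrid(np.arange(w),np.arange(h)),-1).reshape(-1,1,2).astype(float)
    p=cv2.undistortPoints(uv,c["mtx"],c["dist_coeffs"])[:,0]
    d=c["depth"].reshape(-1,1)
    P=np.hstack([p,np.ones((len(p),1))])*d
    return ((P-np.array(c["t"]))@np.array(c["R"])).reshape(h,w,3)
E
python3 - <<'E'
from h import *
a=r.capture("top");b=r.capture("side")
cv2.imwrite("pics/top.png",a["img"]);cv2.imwrite("pics/side.png",b["img"])
np.savez("top.npz",**a);np.savez("side.npz",**b)
s=r.sense();print(s["time_s"],s["tcp_pos"],s["ee_rot"],r.tcp_to_tips,s["gripper_width"])
E
```

```text
0.1 [ 0.15255848 -0.60558434  0.24358889] [[-9.69750792e-01 -2.44096379e-01 -5.99257358e-04]
 [-2.44097079e-01  9.69749049e-01  1.84341948e-03]
 [ 1.31157232e-04  1.93393447e-03 -9.99998121e-01]] 0.022 0.9974800031384615
```

View pics/top.png

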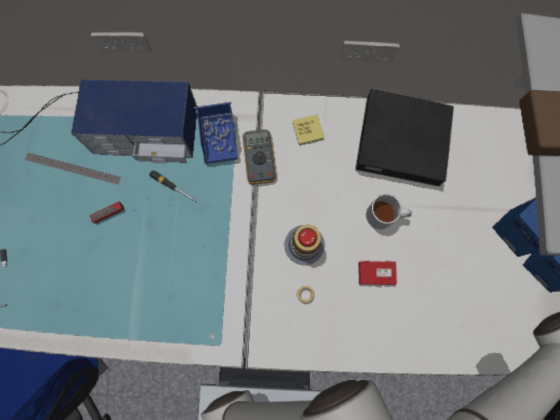

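View pics/side.png

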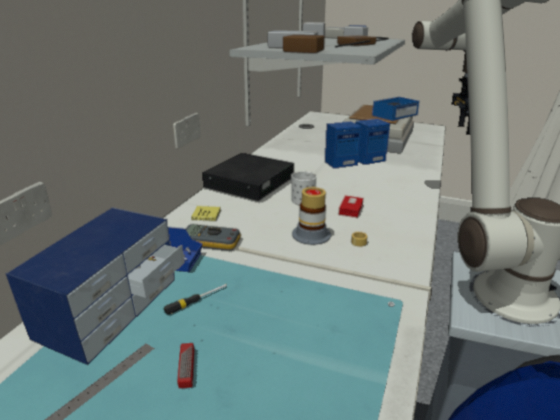

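The top view shows the roll round the red cap at about (308,238), the small decoy roll at (306,294), the mug at (385,211), the red case at (378,273) and the multimeter at (260,157). The desk below and to the left of the bottle looks free, and the side view agrees.

```bash
python3 - <<'E'
from h import *
c=np.load("top.npz"); W=cloud(c)
hsv=cv2.cvtColor(c["img"],cv2.COLOR_BGR2HSV)
b=W[215:270,280:330].reshape(-1,3); 
print("depth",c["depth"][238,308],W[238,308])
top=b[(b[:,2]>0.11)]; print(len(top),top.mean(0),(top.min(0)+top.max(0))/2,np.ptp(top,0),np.percentile(top[:,2],[10,50,90]))
for n,(u,v,z) in dict(small=(306,294,.015),case=(378,273,.028),mug=(385,211,.09),mm=(260,157,.04),foot=(304,246,0),mmend=(263,183,.03),gapL=(246,280,0),front=(300,370,0)).items(): print(n,world(c,u,v,z=z).round(3),W[v,u].round(3))
im=cv2.resize(c["img"][205:275,265:345],None,fx=8,fy=8,interpolation=cv2.INTER_CUBIC);cv2.imwrite("pics/c1.png",im)
E
```

```text
depth 1.1757569 [ 0.53637549 -0.10231538  0.12998934]
550 [ 0.53220487 -0.09896094  0.15760428] [ 0.45314998 -0.07979763  0.70094481] [0.23162787 0.10492305 1.1806698 ] [0.12533659 0.13360327 0.13774872]
small [ 0.403 -0.11   0.015] [ 0.404 -0.111  0.   ]
case [ 0.467 -0.301  0.028] [ 0.468 -0.303  0.022]
mug [ 0.625 -0.306  0.09 ] [ 0.641 -0.322  0.024]
mm [0.775 0.034 0.04 ] [0.772 0.034 0.048]
foot [ 0.536 -0.1    0.   ] [ 0.514 -0.093  0.138]
mmend [0.702 0.022 0.03 ] [0.708 0.023 0.009]
gapL [0.434 0.054 0.   ] [ 0.434  0.054 -0.002]
front [ 0.202 -0.103  0.   ] [ 0.202 -0.103 -0.002]
```

View pics/c1.png

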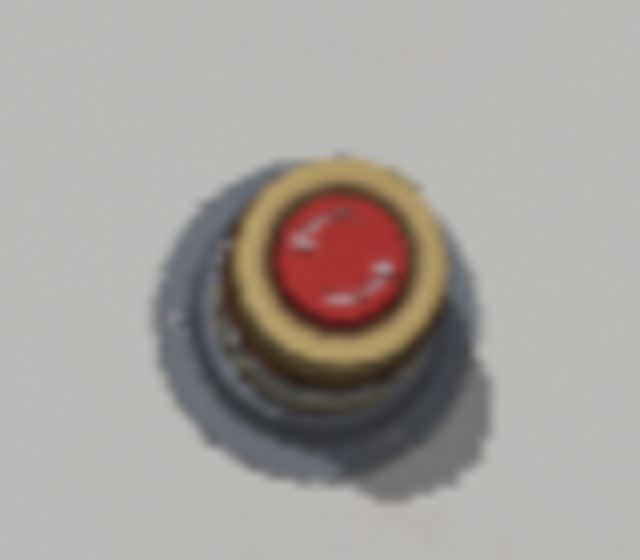

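```bash
python3 - <<'E'
from h import *
c=np.load("top.npz")
print(world(c,307.2,236.7,z=.133),world(c,307,237.3,z=.136),world(c,304.4,244.6,z=.007))
E
```

```text
[ 0.53904883 -0.10000954  0.133     ] [ 0.53698913 -0.09937616  0.136     ] [ 0.53854217 -0.10096521  0.007     ]
```

apply_moves(plan=[{"grip": 1,"offset": [-10,8,-0.5],"spin": 0.1},{"grip": 1,"offset": [-20,16,-1],"spin": 0.2},{"grip": 1,"offset": [-20,16,-1.6],"spin": 0.246},{"grip": 1,"offset": [-20,16,-1.6],"spin": 0.246},{"grip": 1,"offset": [-20,16,-1.6],"spin": 0.246}])

```text
time_s: 0.6
tcp_pos: [0.3041, -0.4055, 0.2598]
ee_rot: [[-1.0, -0.0, -0.0], [-0.0, 1.0, 0.001], [0.0, 0.001, -1.0]]
wrist_force: [0.7, 0.2, 0.3]
gripper_width: 0.998
gripper_force: 0.0
```

apply_moves(plan=[{"grip": 1,"offset": [-12,15,0],"spin": 0},{"grip": 1,"offset": [-20,26,0],"spin": 0},{"grip": 1,"offset": [-23.4,30.5,0],"spin": 0},{"grip": 1,"offset": [-23.4,30.5,0],"spin": 0},{"grip": 1,"offset": [-23.4,30.5,0],"spin": 0}])

```text
time_s: 1.1
tcp_pos: [0.4565, -0.2071, 0.26]
ee_rot: [[-1.0, -0.001, -0.0], [-0.001, 1.0, 0.0], [0.0, 0.0, -1.0]]
wrist_force: [0.2, -0.9, 0.4]
gripper_width: 1.001
gripper_force: 0.0
```

apply_moves(plan=[{"grip": 1,"offset": [0,0,0],"spin": 0}])

```text
time_s: 1.2
tcp_pos: [0.4587, -0.2053, 0.2596]
ee_rot: [[-1.0, -0.008, 0.0], [-0.008, 1.0, 0.0], [-0.001, 0.0, -1.0]]
wrist_force: [-0.2, 0.1, 0.3]
gripper_width: 1.005
gripper_force: 0.0
```

apply_moves(plan=[{"grip": 1,"offset": [-3,4,0],"spin": 0},{"grip": 1,"offset": [-6,8,0],"spin": 0},{"grip": 1,"offset": [-7.9,10.5,0],"spin": 0},{"grip": 1,"offset": [-7.9,10.5,0],"spin": 0},{"grip": 1,"offset": [-7.9,10.5,0],"spin": 0}])

```text
time_s: 1.7
tcp_pos: [0.5344, -0.104, 0.2593]
ee_rot: [[-1.0, -0.001, -0.002], [-0.001, 1.0, 0.0], [0.002, 0.0, -1.0]]
wrist_force: [0.2, -0.6, -0.7]
gripper_width: 0.994
gripper_force: 0.0
```

```bash
python3 - <<'E'
from h import *
c=r.capture("wrist");np.savez("w1.npz",**c);cv2.imwrite("pics/w1.png",c["img"])
print(r.sense()["tcp_pos"])
E
```

```text
[ 0.53410366 -0.10457149  0.25954748]
```

View pics/w1.png

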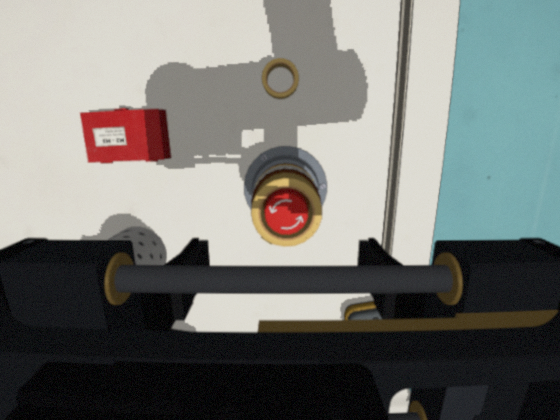

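The wrist view shows the roll top ring centred near (287,211) with the red cap inside. The small roll is at (280,78), and the desk to the left of the seam is free.

```bash
python3 - <<'E'
from h import *
c=np.load("w1.npz");hsv=cv2.cvtColor(c["img"],cv2.COLOR_BGR2HSV);W=cloud(c)
roi=np.zeros(hsv.shape[:2],bool);roi[155:260,235:335]=1
H,S,V=hsv[...,0],hsv[...,1],hsv[...,2]
red=roi&((H<8)|(H>172))&(S>140)&(V>90)
n,l,st,ce=cv2.connectedComponentsWithStats(red.astype(np.uint8));i=1+st[1:,4].argmax()
print(st[i],ce[i]); x,y,w,h=st[i][:4]
print("cap",world(c,x+w/2-.5,y+h/2-.5,z=.133))
yel=roi&(H>12)&(H<30)&(S>60)&(V>150); ys,xs=np.nonzero(yel); print(xs.min(),xs.max(),ys.min(),ys.max())
Y=W[yel];Y=Y[(Y[:,2]>.125)&(Y[:,2]<.145)];print("roll",len(Y),np.median(Y[:,2]),(np.percentile(Y,1,0)+np.percentile(Y,99,0))/2,np.percentile(Y,99,0)-np.percentile(Y,1,0))
rr=W[(l==i)];print(np.median(rr,0))
yp=np.c_[xs,ys]; hull=cv2.convexHull(yp.astype(np.int32));pts=np.array([world(c,*p[0],z=.136)[:2] for p in hull]);print(cv2.minEnclosingCircle(pts.astype(np.float32)))
print("small",world(c,280,78,z=.01)); s=r.sense();print(s["tcp_pos"],s["joints"])
E
```

```text
[ 264  192   45   43 1228] [285.78745928 213.15960912]
cap [ 0.53751854 -0.10310274  0.133     ]
251 321 178 246
roll 980 0.13510202448911277 [ 0.53695089 -0.10311142  0.13488905] [0.06233976 0.06216359 0.00329021]
[ 0.53801524 -0.1031341   0.13210984]
((0.5371304154396057, -0.10316777229309082), 0.03254744037985802)
small [ 0.40205014 -0.1097276   0.01      ]
[ 0.53410366 -0.10457149  0.25954748] [ 5.99386217e+00  1.35947120e+01 -9.52896478e+00 -6.14078374e-03
 -6.69614146e+01 -9.59685837e+01]
```

apply_moves(plan=[{"grip": 1,"offset": [-0.3,0.15,3],"spin": 0},{"grip": 1,"offset": [-0.3,0.15,6],"spin": 0},{"grip": 1,"offset": [-0.3,0.15,9],"spin": 0},{"grip": 1,"offset": [-0.3,0.15,9],"spin": 0},{"grip": 1,"offset": [-0.3,0.15,9],"spin": 0}])

```text
time_s: 2.25
tcp_pos: [0.5376, -0.1037, 0.1707]
ee_rot: [[-1.0, 0.0, -0.0], [0.0, 1.0, -0.001], [0.0, -0.001, -1.0]]
wrist_force: [0.9, 0.1, 1.4]
gripper_width: 0.997
gripper_force: 0.0
```

apply_moves(plan=[{"grip": 1,"offset": [0,0,1.5],"spin": 0},{"grip": 1,"offset": [0,0,3],"spin": 0},{"grip": 1,"offset": [0,0,4.2],"spin": 0},{"grip": 1,"offset": [0,0,4.2],"spin": 0},{"grip": 1,"offset": [0,0,4.2],"spin": 0}])

```text
time_s: 2.75
tcp_pos: [0.5385, -0.1028, 0.1291]
ee_rot: [[-1.0, -0.001, 0.002], [-0.001, 1.0, -0.0], [-0.002, -0.0, -1.0]]
wrist_force: [-0.3, -0.7, 0.6]
gripper_width: 1.0
gripper_force: 0.0
```

apply_moves(plan=[{"grip": 0.6,"offset": [0,0,0],"spin": 0},{"grip": 0.6,"offset": [0,0,0],"spin": 0},{"grip": 0.6,"offset": [0,0,0],"spin": 0},{"grip": 0.6,"offset": [0,0,0],"spin": 0},{"grip": 0.6,"offset": [0,0,0],"spin": 0}])

```text
time_s: 3.25
tcp_pos: [0.538, -0.1024, 0.1284]
ee_rot: [[-1.0, -0.001, 0.001], [-0.001, 1.0, 0.0], [-0.001, 0.0, -1.0]]
wrist_force: [-0.9, -0.2, 1.7]
gripper_width: 0.737
gripper_force: 30.0
```

apply_moves(plan=[{"grip": 0.6,"offset": [0,0,-1],"spin": 0},{"grip": 0.6,"offset": [0,0,-2.5],"spin": 0},{"grip": 0.6,"offset": [0,0,-4.5],"spin": 0},{"grip": 0.6,"offset": [0,0,-7],"spin": 0},{"grip": 0.6,"offset": [0,0,-8],"spin": 0}])

```text
time_s: 3.75
tcp_pos: [0.539, -0.1027, 0.2109]
ee_rot: [[-1.0, -0.001, 0.005], [-0.001, 1.0, -0.0], [-0.005, -0.0, -1.0]]
wrist_force: [-1.0, -0.3, -0.3]
gripper_width: 0.733
gripper_force: 30.0
```

apply_moves(plan=[{"grip": 0.6,"offset": [0,0,0],"spin": 0},{"grip": 0.6,"offset": [0,0,0],"spin": 0},{"grip": 0.6,"offset": [3,2,0],"spin": 0},{"grip": 0.6,"offset": [6,5,0],"spin": 0},{"grip": 0.6,"offset": [9,7,0],"spin": 0}])

```text
time_s: 4.25
tcp_pos: [0.4458, -0.032, 0.2062]
ee_rot: [[-1.0, -0.0, -0.004], [-0.0, 1.0, -0.001], [0.004, -0.001, -1.0]]
wrist_force: [0.4, 0.2, 0.2]
gripper_width: 0.734
gripper_force: 30.0
```

apply_moves(plan=[{"grip": 0.6,"offset": [4,2.2,0],"spin": 0},{"grip": 0.6,"offset": [4,2.2,3],"spin": 0},{"grip": 0.6,"offset": [4,2.2,7],"spin": 0},{"grip": 0.6,"offset": [4,2.2,11],"spin": 0},{"grip": 0.6,"offset": [4,2.2,14],"spin": 0}])

```text
time_s: 4.75
tcp_pos: [0.4057, -0.0112, 0.0655]
ee_rot: [[-1.0, -0.001, -0.004], [-0.001, 1.0, -0.001], [0.004, -0.001, -1.0]]
wrist_force: [0.4, -0.7, -0.9]
gripper_width: 0.737
gripper_force: 30.0
```

apply_moves(plan=[{"grip": 0.6,"offset": [0,0,1],"spin": 0},{"grip": 0.6,"offset": [0,0,2],"spin": 0},{"grip": 0.6,"offset": [0,0,3],"spin": 0},{"grip": 0.6,"offset": [0,0,3.4],"spin": 0},{"grip": 0.6,"offset": [0,0,3.4],"spin": 0}])

```text
time_s: 5.25
tcp_pos: [0.4068, -0.011, 0.0331]
ee_rot: [[-1.0, -0.001, -0.003], [-0.001, 1.0, -0.001], [0.003, -0.001, -1.0]]
wrist_force: [0.1, 0.6, -1.7]
gripper_width: 0.737
gripper_force: 30.0
```

Lower in 1 mm steps until contact.

apply_moves(plan=[{"grip": 0.6,"offset": [0,0,0.1],"spin": 0},{"grip": 0.6,"offset": [0,0,0.2],"spin": 0},{"grip": 0.6,"offset": [0,0,0.3],"spin": 0},{"grip": 0.6,"offset": [0,0,0.4],"spin": 0},{"grip": 0.6,"offset": [0,0,0.4],"spin": 0}])

```text
time_s: 5.75
tcp_pos: [0.4077, -0.0107, 0.0301]
ee_rot: [[-1.0, -0.001, 0.0], [-0.001, 1.0, 0.0], [-0.0, 0.0, -1.0]]
wrist_force: [-1.0, 0.3, 0.3]
gripper_width: 0.742
gripper_force: 30.0
```

apply_moves(plan=[{"grip": 0.6,"offset": [0,0,0.1],"spin": 0},{"grip": 0.6,"offset": [0,0,0.15],"spin": 0},{"grip": 0.6,"offset": [0,0,0.2],"spin": 0},{"grip": 0.6,"offset": [0,0,0.25],"spin": 0},{"grip": 0.6,"offset": [0,0,0.25],"spin": 0}])

```text
time_s: 6.25
tcp_pos: [0.4077, -0.0107, 0.0283]
ee_rot: [[-1.0, -0.001, 0.0], [-0.001, 1.0, -0.0], [-0.0, -0.0, -1.0]]
wrist_force: [-2.9, 0.7, 9.6]
gripper_width: 0.735
gripper_force: 30.0
```

apply_moves(plan=[{"grip": 0.8,"offset": [0,0,-0.05],"spin": 0},{"grip": 0.9,"offset": [0,0,-0.05],"spin": 0},{"grip": 1,"offset": [0,0,-0.05],"spin": 0},{"grip": 1,"offset": [0,0,-0.05],"spin": 0},{"grip": 1,"offset": [0,0,-0.05],"spin": 0}])

```text
time_s: 6.75
tcp_pos: [0.4077, -0.0107, 0.0279]
ee_rot: [[-1.0, -0.001, -0.0], [-0.001, 1.0, -0.0], [0.0, -0.0, -1.0]]
wrist_force: [0.0, 0.2, -0.3]
gripper_width: 0.986
gripper_force: 0.0
```

apply_moves(plan=[{"grip": 1,"offset": [0,0,-2],"spin": 0},{"grip": 1,"offset": [0,0,-6],"spin": 0},{"grip": 1,"offset": [0,0,-11],"spin": 0},{"grip": 1,"offset": [0,0,-16],"spin": 0},{"grip": 1,"offset": [0,0,-20],"spin": 0}])

```text
time_s: 7.25
tcp_pos: [0.4079, -0.0107, 0.2311]
ee_rot: [[-1.0, -0.001, 0.003], [-0.001, 1.0, 0.001], [-0.003, 0.001, -1.0]]
wrist_force: [0.8, -0.4, 0.0]
gripper_width: 1.001
gripper_force: 0.0
```

apply_moves(plan=[{"grip": 1,"offset": [-4,-3,0],"spin": 0},{"grip": 1,"offset": [-8,-6,0],"spin": 0},{"grip": 1,"offset": [-13,-9.2,0],"spin": 0},{"grip": 1,"offset": [-13,-9.2,0],"spin": 0},{"grip": 1,"offset": [-13,-9.2,0],"spin": 0}])

```text
time_s: 7.75
tcp_pos: [0.5382, -0.1034, 0.2266]
ee_rot: [[-1.0, 0.002, -0.003], [0.002, 1.0, 0.0], [0.003, 0.0, -1.0]]
wrist_force: [0.2, 0.6, 0.3]
gripper_width: 0.998
gripper_force: 0.0
```

```bash
python3 - <<'E'
from h import *
c=r.capture("wrist");np.savez("w2.npz",**c);cv2.imwrite("pics/w2.png",c["img"])
W=cloud(c);hsv=cv2.cvtColor(c["img"],cv2.COLOR_BGR2HSV);H,S,V=[hsv[...,i] for i in range(3)]
m=((H<8)|(H>172))&(S>140)&(V>90)&(W[...,2]>.11)&(W[...,2]<.15)
n,l,st,ce=cv2.connectedComponentsWithStats(m.astype(np.uint8));i=1+st[1:,4].argmax()
print(st[i]);P=W[l==i];P=P[P[:,2]>.128];print("cap",(np.percentile(P,1,0)+np.percentile(P,99,0))/2,np.ptp(P,0))
y=(H>12)&(H<30)&(S>60)&(V>120)&(W[...,2]>.025)&(W[...,2]<.05);P=W[y];P=P[abs(P[:,0]-.407)<.06];P=P[abs(P[:,1]+.011)<.05];print("roll",len(P),np.median(P,0),np.percentile(P[:,2],[5,95]))
print(r.sense()["tcp_pos"])
E
```

```text
[ 262  194   49   50 1579]
cap [ 0.53853492 -0.10285244  0.13118602] [0.039515   0.03957785 0.00644057]
roll 1183 [ 0.40207143 -0.01115573  0.03493608] [0.03352547 0.03623263]
[ 0.53711193 -0.10268814  0.22693476]
```

View pics/w2.png

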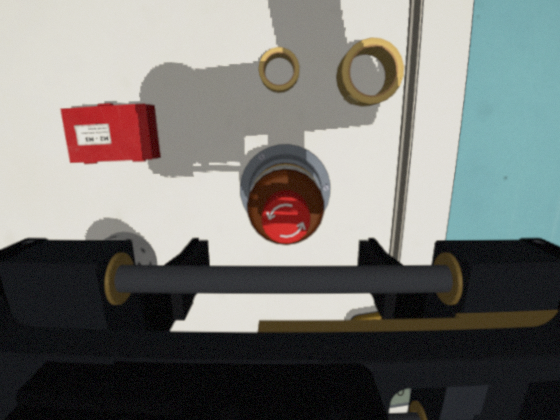

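The roll lies flat at (372,72), with its top at z = 0.035 m, and the cap is exposed at (286,217), right below the tool. Next I go down over the cap.

apply_moves(plan=[{"grip": 1,"offset": [-0.05,0,3],"spin": 0},{"grip": 1,"offset": [-0.05,0,6],"spin": 0},{"grip": 1,"offset": [-0.05,0,8.5],"spin": 0},{"grip": 1,"offset": [-0.05,0,9.6],"spin": 0},{"grip": 1,"offset": [-0.05,0,9.6],"spin": 0}])

```text
time_s: 8.3
tcp_pos: [0.5366, -0.1019, 0.1312]
ee_rot: [[-1.0, -0.002, -0.003], [-0.002, 1.0, -0.0], [0.003, -0.0, -1.0]]
wrist_force: [-0.5, 0.1, 0.3]
gripper_width: 1.0
gripper_force: 0.0
```

apply_moves(plan=[{"grip": 0.3,"offset": [0,0,0],"spin": 0},{"grip": 0.3,"offset": [0,0,0],"spin": 0},{"grip": 0.3,"offset": [0,0,0],"spin": 0},{"grip": 0.3,"offset": [0,0,0],"spin": 0},{"grip": 0.3,"offset": [0,0,0],"spin": 0}])

```text
time_s: 8.8
tcp_pos: [0.5385, -0.1026, 0.1325]
ee_rot: [[-1.0, -0.001, 0.001], [-0.001, 1.0, 0.0], [-0.001, 0.0, -1.0]]
wrist_force: [0.3, -0.3, -0.3]
gripper_width: 0.632
gripper_force: 0.0
```

apply_moves(plan=[{"grip": 0.3,"offset": [0,0,0],"spin": 0},{"grip": 0.3,"offset": [0,0,0],"spin": 0},{"grip": 0.3,"offset": [0,0,0],"spin": 0},{"grip": 0.3,"offset": [0,0,0],"spin": 0}])

```text
time_s: 9.2
tcp_pos: [0.5384, -0.1023, 0.132]
ee_rot: [[-1.0, -0.001, 0.0], [-0.001, 1.0, 0.0], [-0.0, 0.0, -1.0]]
wrist_force: [0.4, 2.1, 0.5]
gripper_width: 0.453
gripper_force: 30.0
```

apply_moves(plan=[{"grip": 0.3,"offset": [0,0,0.1],"spin": 0},{"grip": 0.3,"offset": [0,0,0.2],"spin": 0},{"grip": 0.3,"offset": [0,0,0.3],"spin": 0},{"grip": 0.3,"offset": [0,0,0.4],"spin": 0},{"grip": 0.3,"offset": [0,0,0.4],"spin": 0}])

```text
time_s: 9.7
tcp_pos: [0.5386, -0.1024, 0.1286]
ee_rot: [[-1.0, -0.001, 0.001], [-0.001, 1.0, -0.0], [-0.001, -0.0, -1.0]]
wrist_force: [-1.8, 3.4, 6.2]
gripper_width: 0.452
gripper_force: 30.0
```

apply_moves(plan=[{"grip": 0.3,"offset": [0,0,0.08],"spin": 0},{"grip": 0.3,"offset": [0,0,0.15],"spin": 0},{"grip": 0.3,"offset": [0,0,0.2],"spin": 0},{"grip": 0.3,"offset": [0,0,0.2],"spin": 0}])

```text
time_s: 10.1
tcp_pos: [0.5386, -0.1024, 0.127]
ee_rot: [[-1.0, -0.001, 0.001], [-0.001, 1.0, -0.0], [-0.001, -0.0, -1.0]]
wrist_force: [-2.5, 3.9, 7.3]
gripper_width: 0.453
gripper_force: 30.0
```

apply_moves(plan=[{"grip": 0.3,"offset": [0,0,0.03],"spin": -0.1},{"grip": 0.3,"offset": [0,0,0.03],"spin": -0.2},{"grip": 0.3,"offset": [0,0,0.03],"spin": -0.3},{"grip": 0.3,"offset": [0,0,0.03],"spin": -0.4},{"grip": 0.3,"offset": [0,0,0.03],"spin": -0.5}])

```text
time_s: 10.6
tcp_pos: [0.54, -0.1031, 0.1273]
ee_rot: [[-0.875, -0.484, 0.004], [-0.484, 0.875, -0.001], [-0.003, -0.003, -1.0]]
wrist_force: [-0.2, 1.2, 7.1]
gripper_width: 0.452
gripper_force: 30.0
```

```bash
python3 -c "
from h import *
print(r.sense()['moment'],r.sense()['joints'])"
```

```text
[ 0.21961282  0.0644564  -0.02253005] [  6.14140904  21.28652518 -19.48956282   0.11628424 -48.99293901
 -67.24419893]
```

apply_moves(plan=[{"grip": 0.3,"offset": [0,0,0],"spin": -0.1},{"grip": 0.3,"offset": [0,0,0],"spin": -0.2},{"grip": 0.3,"offset": [0,0,0],"spin": -0.3},{"grip": 0.3,"offset": [0,0,0],"spin": -0.4},{"grip": 0.3,"offset": [0,0,0],"spin": -0.5}])

```text
time_s: 11.1
tcp_pos: [0.5401, -0.1031, 0.1273]
ee_rot: [[-0.535, -0.845, 0.005], [-0.845, 0.535, -0.001], [-0.001, -0.004, -1.0]]
wrist_force: [0.2, -0.3, 6.4]
gripper_width: 0.452
gripper_force: 30.0
```

apply_moves(plan=[{"grip": 0.3,"offset": [0,0,0],"spin": -0.1},{"grip": 0.3,"offset": [0,0,0],"spin": -0.2},{"grip": 0.3,"offset": [0,0,0],"spin": -0.3},{"grip": 0.3,"offset": [0,0,0],"spin": -0.4},{"grip": 0.3,"offset": [0,0,0],"spin": -0.45}])

```text
time_s: 11.6
tcp_pos: [0.5402, -0.1029, 0.1273]
ee_rot: [[-0.116, -0.993, 0.005], [-0.993, 0.116, -0.001], [0.0, -0.005, -1.0]]
wrist_force: [0.3, 1.5, 7.3]
gripper_width: 0.452
gripper_force: 30.0
```

apply_moves(plan=[{"grip": 0.3,"offset": [0,0,-0.2],"spin": 0},{"grip": 0.3,"offset": [0,0,-0.5],"spin": 0},{"grip": 0.3,"offset": [0,0,-0.8],"spin": 0},{"grip": 0.3,"offset": [0,0,-1.2],"spin": 0},{"grip": 0.3,"offset": [0,0,-1.5],"spin": 0}])

```text
time_s: 12.1
tcp_pos: [0.5376, -0.1026, 0.1402]
ee_rot: [[-0.12, -0.993, -0.002], [-0.993, 0.12, 0.0], [0.0, 0.002, -1.0]]
wrist_force: [1.4, 0.3, -1.1]
gripper_width: 0.455
gripper_force: 30.0
```

No pull back, so the cap is free. Lift on to about 90 mm.

apply_moves(plan=[{"grip": 0.3,"offset": [0,0,-1.5],"spin": 0},{"grip": 0.3,"offset": [0,0,-3.5],"spin": 0},{"grip": 0.3,"offset": [0,0,-5.5],"spin": 0},{"grip": 0.3,"offset": [0,0,-7.5],"spin": 0},{"grip": 0.3,"offset": [0,0,-8.8],"spin": 0}])

```text
time_s: 12.6
tcp_pos: [0.5382, -0.1027, 0.2299]
ee_rot: [[-0.12, -0.993, 0.0], [-0.993, 0.12, -0.0], [0.0, -0.0, -1.0]]
wrist_force: [0.3, -0.0, 0.8]
gripper_width: 0.453
gripper_force: 30.0
```

apply_moves(plan=[{"grip": 0.3,"offset": [0,0,0],"spin": 0},{"grip": 0.3,"offset": [0,0,0],"spin": 0},{"grip": 0.3,"offset": [0,0,0],"spin": 0},{"grip": 0.3,"offset": [0,0,0],"spin": 0},{"grip": 0.3,"offset": [0,0,0],"spin": 0}])

```text
time_s: 13.1
tcp_pos: [0.538, -0.1026, 0.2279]
ee_rot: [[-0.12, -0.993, -0.002], [-0.993, 0.12, -0.0], [0.0, 0.002, -1.0]]
wrist_force: [-0.5, 0.1, -0.2]
gripper_width: 0.455
gripper_force: 30.0
```

```bash
python3 - <<'E'
from h import *
c=r.capture("side")
cv2.imwrite("pics/s2.png",cv2.resize(c["img"][140:280,240:440],None,fx=4,fy=4,interpolation=cv2.INTER_CUBIC))
s=r.sense();print(s["tcp_pos"],s["wrist_force"],s["gripper_force"])
E
```

```text
[ 0.53810521 -0.10257067  0.22812925] [-0.09044871 -0.1450333   0.16075842] 29.999204033520073
```

View pics/s2.png

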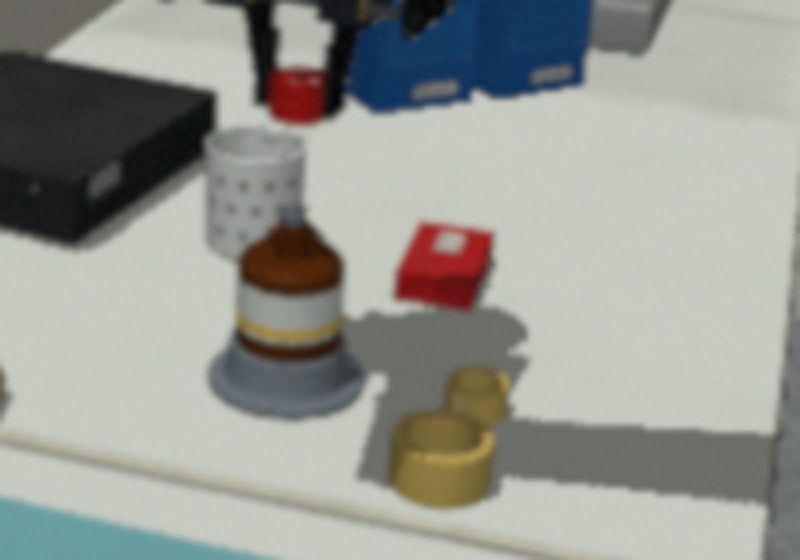

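The enlarged side crop shows the red cap held level between the fingers at (298,95), above the bare neck at (290,215). The roll lies flat at (442,455), and the mug and case have not moved.

```bash
python3 -c "
from station import r
print(r.finish_job())"
```

```text
the job is handed in; nothing more can be done
None
```

The job is handed in, with no verdict returned: the tape roll lies flat on the desk beside the bottle, and the gripper holds the opened cap level over the bottle, about 9.5 cm above its seat.

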